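# Set aside the snack board that rocks

### The job

One of the three small wooden snack boards has a swollen underside and rocks. Press down on top of these boards near one end, one after another, until you have felt the one that rocks, then pick that board up and set it down flat on the middle of the cork-filled blue lid, without dropping it. Leave the two sound boards standing where they are, without lifting them.

Things in the scene. Friction and masses are not known exactly. Their poses are not given: they have to be found in the camera images.
- board_1_mid (a point): Small oblong wooden snack board lying flat: 120 mm long, 64 mm wide, top 16 mm above the surface it stands on, 0.1 to 0.17 kg; its sides are upright from 6 to 16 mm above its underside. This point is its centre, half-way up (8 mm below its top); x runs along its length, z up. The three boards look alike from above and lie level when left alone; any of them may be the bad one.
- board_2_mid (a point): A snack board like board_1 (same size, look and reference point), sound or bad. A sound board stands on a 6 mm high cross foot at each end and stays level when its end is pressed.
- board_3_mid (a point): A snack board like board_1 (same size, look and reference point), sound or bad. The bad one stands on a swelling 14 mm wide across its middle, its end feet 5.5 mm clear: a few newtons pressed straight down on its top 45 to 50 mm from the centre towards either end lean it about 6 degrees (the top there sinks 4 to 5 mm) till that foot stops it; let go, it rocks back level.
- lid_top (a point): Blue round plastic lid lying flat, 149 mm across, filled with a cork disc level with its rim, fixed to the worktop. This point is the centre of its flat cork top, 9 mm above the worktop; z is up.

How it is judged:
By the outcome, as a careful person would: the job done as asked, in the order asked, and still so for the second after the job is handed in, with the robot touching nothing.
It also fails if it takes over 64 s, if anything falls off the work surface, if the arm or the gripper's body presses on something with over 40 N, if the wrist force passes 120 N, or if a joint passes its speed limit or range.

### The arm

A 7-joint arm with a two-finger parallel gripper is mounted at the origin on a cart in front of the work surface, level with it; the furniture and walls round the work are solid. World frame = base frame: x ahead of the robot, y to its left, z up, the work surface at z = 0. Lengths are in m, angles in rad, forces in N, time in s.
With the tool pointing down it reaches from about 0.425 to 1.025 m from the base axis. Payload 9.4 kg.
Tool frame: the origin (TCP) lies at the very end of the fingers, on their centre line; the grasp point (between the pads) lies 19 mm behind it; z points along the fingers, y is the line along which they close (so a half turn about z gives the same grasp; the last joint's range is limited). The gripper opens to 93 mm and grips with 3 to 60 N. Pads are 15 mm wide; open, the fingers measure 128 mm over their backs; the gripper's body (75 mm by 188 mm) begins 65 mm behind the grasp point.
Start: joints at [-1.421, 0.599, -0.003, 1.599, 0.002, 0.943, -0.08], TCP at [0.163, 0.706, 0.219] pointing down, gripper open.
Joint ranges: [-2.57, 2.57], [-0.35, 1.97], [-1.29, 1.29], [0.11, 2.56], [-1.05, 4.19], [0.11, 1.86], [-2.63, 2.63]. Speed limits (rad/s): [2.22, 2.22, 3.01, 3.01, 3.14, 3.14, 3.14].

### API

Orientations are given as a unit quaternion [x, y, z, w].
In Python, from cell import ctrl gives the robot as it stands. The module is installed in compiled form; this text tells all that it offers.
- The arm moves only by the shell command python3 -m crank 'ROWS' [OPENING] [FORCE]. ROWS is JSON, a list of rows, each a list of 2 entries, a list of its own where there are three numbers: the shift along the tool's x, y, z normalised to -1 to 1, where 1 is 0.5 m, then the turn, a rotation vector about the tool's x, y, z normalised to -1 to 1, where 1 is 0.5 rad. A call has 1 to 12 rows; each row is the pose to reach, as a shift and turn from the pose commanded when the call began, along the tool's axes at that moment; what a row does not reach only later rows make up. A row lasts 1/12 s, in which the tool goes at most 41.7 mm and 7.16 degrees, less where a joint would pass 70% of its speed; a pose out of reach is approached as far as the arm can. A call with a number of a shift or a turn outside -1 to 1 is refused whole. A call with a gripper value outside its range is refused whole. OPENING is the gripper command: -1 is fully open, 1 is shut, values between are in proportion, set as the call begins (- or left out, the last holds). The fingers move at their own pace and stop on an object; FORCE is the grip in N (left out, the last holds). Time passes only in rows, so rows that repeat a pose let the fingers close. It gives the time, the measured TCP pose, the force, the opening and the grip force at its end, in the units of the state.
- ctrl.read_state(): the state, without advancing time (a new reading comes with each control period).
- ctrl.snapshot(name): name is "scene" or "top"; returns (picture, depth): 480x640x3 uint8, red, green, blue; 480x640 float32, m along the optical axis (not along the pixel's ray), 0 where there is no reading.
- ctrl.camera_model(name): a dict with "vfov" (degrees; the focal length in pixels is half the picture's height over the tangent of half this angle, whatever the lens; pixels are square), "cx", "cy" (the principal point, pixels), "rvec" (rotation vector, rad) and "tvec" (3), from world to camera coordinates, as OpenCV has them. Camera axes: x right, y down, z forward; pixel columns grow to the right and rows downward; lengths in m; the calibration is good to about 2 mm. A picture is of the moment at which its call begins. camera_model takes no time and is no camera call.
- ctrl.finish_job(): hands the job in; it is judged then, once.
The state is a dict: "clock": time; "q": joint angles; "qd": joint speeds; "joint_efforts": joint torques, N m; "eef_pos": TCP position; "tool_rot": TCP orientation; "contact_force": force on the tool from outside, world axes, zero at the start; "ft_torque": the same for the moment, N m; "grip_width": finger opening in m; "grip_force": force on a finger pad.
Only numpy, scipy, OpenCV 4.12 (cv2) and the standard library are available. Lean on these libraries where they do the work, as an engineer would, in place of code of your own. Each camera call takes 0.05 s, during which the arm holds its last target. There are 200 camera calls.

## Working session

There is one attempt and no reset: what is moved stays moved. The work goes in short steps, Python scripts to look and compute and a shell command to move; the robot and the scene stay as the last step left them, time stands still between calls to the robot, and variables do not carry over. Pictures are saved under pics/ and viewed, at most 10 in all, crops included, and the job is handed in when it is done.

```bash
mkdir -p pics
cat > h.py <<'E'
import numpy as np,cv2
from cell import ctrl
def cam(n):
    m=ctrl.camera_model(n);f=240/np.tan(np.radians(m["vfov"])/2)
    R=cv2.Rodrigues(np.array(m["rvec"],float))[0];return f,m["cx"],m["cy"],R,np.array(m["tvec"],float).ravel(),m
def cloud(n,d):
    f,cx,cy,R,t,_=cam(n);v,u=np.mgrid[:480,:640]
    P=np.stack([(u-cx)/f*d,(v-cy)/f*d,d],-1);return (P-t)@R
E
python3 - <<'E'
from h import *
for n in("top","scene"):
    p,d=ctrl.snapshot(n);cv2.imwrite(f"pics/{n}0.png",p[:,:,::-1]);np.save(f"{n}_d.npy",d);np.save(f"{n}_p.npy",p);print(ctrl.camera_model(n))
s=ctrl.read_state();print({k:np.round(s[k],4) for k in("clock","eef_pos","tool_rot","contact_force","grip_width")})
E
```

```text
{'vfov': 46.82393787167974, 'cx': 321.4513357525519, 'cy': 241.24714545714554, 'rvec': array([ 2.11468524, -2.09096591,  0.22973222]), 'tvec': array([0.09302538, 0.53989851, 0.87896593])}
{'vfov': 57.28255630688846, 'cx': 314.4896500658945, 'cy': 242.92768275075005, 'rvec': array([ 2.08276652, -0.49213221,  0.28955984]), 'tvec': array([-0.4152783 ,  0.20205834,  0.67333912])}
{'clock': np.float64(0.1), 'eef_pos': array([0.163 , 0.706 , 0.2179]), 'tool_rot': array([ 1.131e-01,  9.936e-01, -7.000e-04, -0.000e+00]), 'contact_force': array([ 0.2781,  0.027 , -0.64  ]), 'grip_width': np.float64(0.0929)}
```

View pics/top0.png

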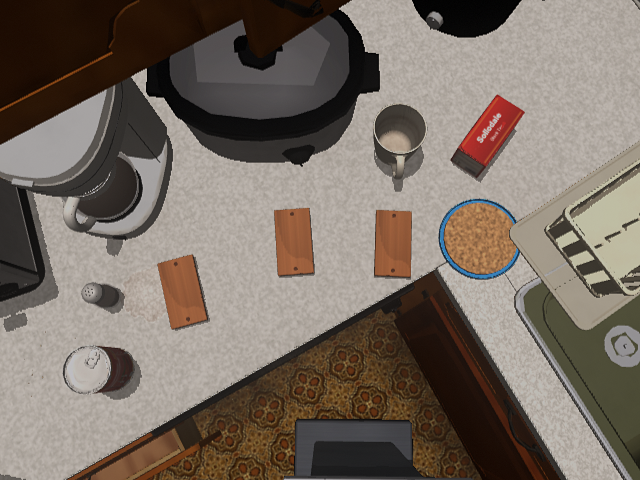

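View pics/scene0.png

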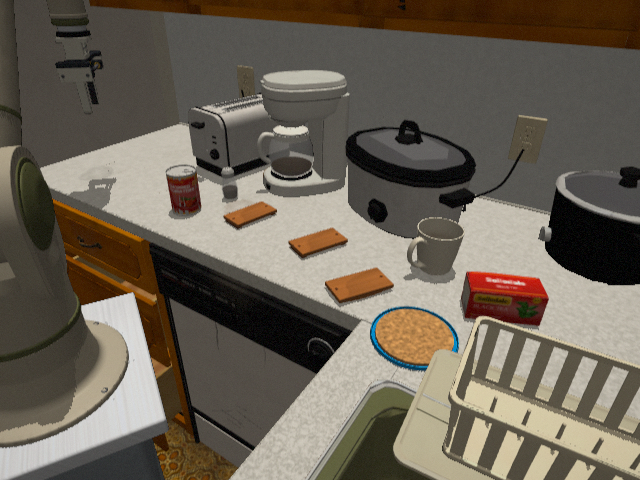

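The top view shows the boards at about (182,292), (294,242) and (393,244), and the lid at (481,239). The cupboard and cooker are up-image, and the mug and dish rack stand nearby. Next I'll measure positions from the depth.

```bash
cat >> h.py <<'E'
def plane(n,uv,z):
    f,cx,cy,R,t,_=cam(n);uv=np.atleast_2d(uv).astype(float)
    r=np.c_[(uv[:,0]-cx)/f,(uv[:,1]-cy)/f,np.ones(len(uv))]@R;o=-R.T@t
    return o+r*((z-o[2])/r[:,2])[:,None]
def boards(p,d,n="top"):
    hsv=cv2.cvtColor(p,cv2.COLOR_RGB2HSV);m=((hsv[...,0]<14)&(hsv[...,1]>110)&(hsv[...,2]>90)).astype(np.uint8)
    W=cloud(n,d);m&=((W[...,2]<.06)&(W[...,2]>-.01)).astype(np.uint8)
    m=cv2.morphologyEx(m,cv2.MORPH_OPEN,np.ones((3,3)))
    m=cv2.morphologyEx(m,cv2.MORPH_CLOSE,np.ones((7,7)));k,l,st,_=cv2.connectedComponentsWithStats(m)
    out=[]
    for i in range(1,k):
        if not 1200<st[i,4]<6000: continue
        c=cv2.findContours((l==i).astype(np.uint8),0,1)[0][0][:,0]
        w=plane(n,c,.016);(x,y),_,_=R=cv2.minAreaRect((w[:,:2]*1000).astype(np.float32))
        b=cv2.boxPoints(R);e=[b[1]-b[0],b[2]-b[1]];L=max(e,key=np.linalg.norm)
        out.append((st[i,:5].tolist(),np.round([x,y],1),np.round(sorted(map(np.linalg.norm,e)),1),round(np.degrees(np.arctan2(L[1],L[0]))%180,1),np.round(np.median(W[l==i][:,2])*1000,1)))
    return out
E
python3 - <<'E'
from h import *
p=np.load("top_p.npy");d=np.load("top_d.npy")
for b in boards(p,d):print(b)
hsv=cv2.cvtColor(p,cv2.COLOR_RGB2HSV);m=(abs(hsv[...,0].astype(int)-104)<12)&(hsv[...,1]>120)
m[:,:420]=0;m[:180]=0;m[290:]=0;v,u=np.nonzero(m);w=plane("top",np.c_[u,v],.009)
h=cv2.convexHull((w[:,:2]*1000).astype(np.float32));print(len(u),cv2.minEnclosingCircle(h),cv2.fitEllipse(h))
W=cloud("top",d);print(W[239,481],W[300,260],W[292,182], W[255,530],W[225,515])
# tall things
for uv in((150,150),(100,100),(300,10),(300,150),(400,130),(485,135),(540,225),(600,180)):print(uv,np.round(W[uv[1],uv[0]],3))
E
```

```text
([274, 208, 40, 67, 2295], array([548.8, 149.2]), array([ 62.9, 118.6], dtype=float32), np.float32(5.0), np.float64(14.8))
([375, 210, 36, 67, 2310], array([547.6, -26.8]), array([ 61.9, 119. ], dtype=float32), np.float32(178.7), np.float64(14.9))
([158, 255, 49, 74, 2437], array([457.3, 341.9]), array([ 62.7, 118.5], dtype=float32), np.float32(16.1), np.float64(14.7))
841 ((559.8740234375, -183.8004608154297), 73.8921890258789) ((559.7606811523438, -184.16612243652344), (145.6358642578125, 147.4477996826172), 24.35552215576172)
[ 0.55770446 -0.18617809  0.00840246] [ 0.44512698  0.20675099 -0.00170988] [0.45548539 0.34100553 0.01611313] [ 0.52927202 -0.27139485  0.00930697] [ 0.58251336 -0.24630037  0.0150768 ]
(150, 150) [0.685 0.39  0.099]
(100, 100) [0.674 0.394 0.3  ]
(300, 10) [0.648 0.119 0.532]
(300, 150) [0.694 0.138 0.083]
(400, 130) [ 0.762 -0.044  0.017]
(485, 135) [ 0.734 -0.187  0.062]
(540, 225) [ 0.585 -0.293  0.009]
(600, 180) [ 0.67  -0.408  0.012]
```

```bash
cat >> h.py <<'E'
from scipy.spatial.transform import Rotation as Ro
def go(x,y,z,yaw,s=None):
    "units for a target TCP (mm) with tool pointing down, tool x at yaw deg"
    s=s or ctrl.read_state();R=Ro.from_quat(s["tool_rot"]);p=np.array(s["eef_pos"])
    yw=np.radians(yaw);T=Ro.from_matrix(np.c_[[np.cos(yw),np.sin(yw),0],[np.sin(yw),-np.cos(yw),0],[0,0,-1]])
    d=R.inv().apply(np.array([x,y,z])/1000-p);r=(R.inv()*T).as_rotvec()
    print("shift",np.round(d/.5,4),"turn",np.round(r/.5,4),"rows",np.linalg.norm(d)/.0417,np.degrees(np.linalg.norm(r))/7.16)
def st():
    s=ctrl.read_state();print(round(s["clock"],2),np.round(np.array(s["eef_pos"])*1000,1),np.round(s["contact_force"],2),np.round(s["q"],2),"w",round(s["grip_width"],4),s["grip_force"])
E
python3 - <<'E'
from h import *
W=cloud("top",np.load("top_d.npy"))
for uv in((88,370),(92,290)):print(np.round(W[uv[1],uv[0]],3))
go(412,329,200,196.1)
E
```

```text
[0.323 0.454 0.106]
[0.448 0.468 0.088]
shift [-0.6548 -0.6227  0.0367] turn [-2.8000e-03 -4.0000e-04 -1.0155e+00] rows 10.843543343351618 4.063156424535713
```

```bash
python3 -m crank '[[[-0.65,-0.62,0.04],[0,0,-1]],[[-0.65,-0.62,0.04],[0,0,-1]],[[-0.65,-0.62,0.04],[0,0,-1]],[[-0.65,-0.62,0.04],[0,0,-1]],[[-0.65,-0.62,0.04],[0,0,-1]],[[-0.65,-0.62,0.04],[0,0,-1]],[[-0.65,-0.62,0.04],[0,0,-1]],[[-0.65,-0.62,0.04],[0,0,-1]],[[-0.65,-0.62,0.04],[0,0,-1]],[[-0.65,-0.62,0.04],[0,0,-1]],[[-0.65,-0.62,0.04],[0,0,-1]],[[-0.65,-0.62,0.04],[0,0,-1]]]' 1 10
python3 -c "
from h import *
st();go(412,329,30,196.1)"
```

```text
clock: 1.1
eef_pos: [0.4137, 0.3243, 0.1982]
tool_rot: [-0.132, 0.991, -0.002, 0.0]
contact_force: [-0.3, 0.4, -0.1]
grip_width: 0.0173
grip_force: 0.0
1.1 [413.7 324.3 198.2] [-0.29  0.35 -0.12] [-0.67  0.39 -0.14  2.07  0.09  0.69  0.97] w 0.0173 0.0
shift [0.0006 0.0113 0.3363] turn [-0.0077 -0.0009 -0.0331] rows 4.034701118944317 0.13586082088732113
```

```bash
python3 -m crank '[[[0,0.01,0.15],[0,0,-0.03]],[[0,0.01,0.25],[0,0,-0.03]],[[0,0.01,0.3],[0,0,-0.03]],[[0,0.01,0.336],[0,0,-0.03]],[[0,0.01,0.336],[0,0,-0.03]],[[0,0.01,0.336],[0,0,-0.03]],[[0,0.01,0.336],[0,0,-0.03]]]'
python3 -c "
from h import *
st();go(412,329,30,196.1)"
```

```text
clock: 1.68
eef_pos: [0.4089, 0.3366, 0.0319]
tool_rot: [-0.144, 0.99, 0.0, 0.0]
contact_force: [0.4, 1.3, -0.0]
grip_width: 0.0002
grip_force: 0.0
1.68 [408.9 336.6  31.9] [ 0.41  1.26 -0.04] [-0.74  0.66 -0.08  2.18  0.16  0.31  0.9 ] w 0.0002 0.0
shift [-0.0016 -0.0162  0.0039] turn [0.0001 0.0009 0.0148] rows 0.20118404734259662 0.05926406663921044
```

```bash
python3 -m crank '[[[-0.002,-0.016,0],[0,0,0]],[[-0.002,-0.016,0.01],[0,0,0]],[[-0.002,-0.016,0.02],[0,0,0]],[[-0.002,-0.016,0.024],[0,0,0]],[[-0.002,-0.016,0.024],[0,0,0]],[[-0.002,-0.016,0.024],[0,0,0]]]'
python3 -c "
from h import *
st()"
```

```text
clock: 2.18
eef_pos: [0.4119, 0.3289, 0.0188]
tool_rot: [-0.144, 0.99, 0.0, 0.0]
contact_force: [-0.2, -0.4, -0.2]
grip_width: 0.0006
grip_force: 0.0
2.18 [411.9 328.9  18.8] [-0.16 -0.4  -0.21] [-0.73  0.68 -0.07  2.19  0.17  0.27  0.9 ] w 0.0006 0.0
```

Step down 4 mm, slowly.

```bash
python3 -m crank '[[[0,0,0.002],[0,0,0]],[[0,0,0.004],[0,0,0]],[[0,0,0.006],[0,0,0]],[[0,0,0.008],[0,0,0]],[[0,0,0.008],[0,0,0]],[[0,0,0.008],[0,0,0]]]'
python3 -c "
from h import *
st()"
```

```text
clock: 2.68
eef_pos: [0.4119, 0.3289, 0.0162]
tool_rot: [-0.144, 0.99, 0.0, 0.001]
contact_force: [-3.8, -2.7, 26.0]
grip_width: 0.0007
grip_force: 13.1
2.68 [411.9 328.9  16.2] [-3.8  -2.68 25.97] [-0.73  0.69 -0.07  2.19  0.17  0.27  0.9 ] w 0.0007 13.134718495421112
```

Board A is stiff: 26 N with the top still at 16 mm, so it's sound. Next is B.

```bash
python3 -m crank '[[[0,0,-0.03],[0,0,0]],[[0,0,-0.1],[0,0,0]],[[0,0,-0.15],[0,0,0]],[[0,0,-0.15],[0,0,0]],[[0,0,-0.15],[0,0,0]]]'
python3 -c "
from h import *
st();go(502,145.1,60,185)"
```

```text
clock: 3.1
eef_pos: [0.4125, 0.3292, 0.0908]
tool_rot: [-0.143, 0.99, 0.001, 0.001]
contact_force: [0.7, 0.5, -0.4]
grip_width: 0.0007
grip_force: 0.0
3.1 [412.5 329.2  90.8] [ 0.75  0.52 -0.44] [-0.7   0.56 -0.12  2.16  0.15  0.43  0.93] w 0.0007 0.0
shift [-0.0668 -0.404   0.0613] turn [0.0032 0.0051 0.4014] rows 4.9647819369744965 1.6063038092891406
```

```bash
python3 -m crank '[[[-0.067,-0.404,0.02],[0.003,0.005,0.4]],[[-0.067,-0.404,0.02],[0.003,0.005,0.4]],[[-0.067,-0.404,0.02],[0.003,0.005,0.4]],[[-0.067,-0.404,0.04],[0.003,0.005,0.4]],[[-0.067,-0.404,0.061],[0.003,0.005,0.4]],[[-0.067,-0.404,0.061],[0.003,0.005,0.4]],[[-0.067,-0.404,0.061],[0.003,0.005,0.4]],[[-0.067,-0.404,0.061],[0.003,0.005,0.4]],[[-0.067,-0.404,0.061],[0.003,0.005,0.4]]]'
python3 -c "
from h import *
st();go(502,145.1,20,185)"
```

```text
clock: 3.85
eef_pos: [0.5007, 0.1461, 0.0588]
tool_rot: [-0.045, 0.999, -0.001, -0.002]
contact_force: [0.4, -0.2, 0.1]
grip_width: 0.0006
grip_force: 0.0
3.85 [500.7 146.1  58.8] [ 0.39 -0.24  0.1 ] [-0.33  0.61 -0.1   2.18  0.16  0.36  1.11] w 0.0006 0.0
shift [-0.0027 -0.0022  0.0775] turn [-0.0024 -0.0064  0.0062] rows 0.9302221627242108 0.036911257691789934
```

```bash
python3 -m crank '[[[-0.002,-0.002,0.03],[0,0,0]],[[-0.002,-0.002,0.06],[0,0,0]],[[-0.002,-0.002,0.078],[0,0,0]],[[-0.002,-0.002,0.078],[0,0,0]],[[-0.002,-0.002,0.08],[0,0,0]],[[-0.002,-0.002,0.082],[0,0,0]],[[-0.002,-0.002,0.084],[0,0,0]],[[-0.002,-0.002,0.086],[0,0,0]],[[-0.002,-0.002,0.088],[0,0,0]],[[-0.002,-0.002,0.088],[0,0,0]],[[-0.002,-0.002,0.088],[0,0,0]]]'
python3 -c "
from h import *
st()"
```

```text
clock: 4.77
eef_pos: [0.5027, 0.1437, 0.0163]
tool_rot: [-0.044, 0.999, -0.001, -0.0]
contact_force: [-2.8, 0.3, 14.0]
grip_width: 0.0002
grip_force: 6.6
4.77 [502.7 143.7  16.3] [-2.83  0.26 13.98] [-0.34  0.69 -0.07  2.2   0.17  0.26  1.1 ] w 0.0002 6.595909446186852
```

B holds 14 N at 16.3 mm, so it's sound too. Now C, which still has to be felt.

```bash
python3 -m crank '[[[0,0,-0.03],[0,0,0]],[[0,0,-0.08],[0,0,0]],[[0,0,-0.1],[0,0,0]],[[0,0,-0.1],[0,0,0]],[[0,0,-0.1],[0,0,0]]]'
python3 -c "
from h import *
st();go(500.6,-25.7,40,178.7)"
```

```text
clock: 5.18
eef_pos: [0.503, 0.1437, 0.0655]
tool_rot: [-0.044, 0.999, -0.001, -0.0]
contact_force: [-0.8, 0.3, -1.0]
grip_width: 0.0002
grip_force: 0.0
5.18 [503.  143.7  65.5] [-0.78  0.34 -0.96] [-0.32  0.6  -0.1   2.18  0.16  0.37  1.11] w 0.0002 0.0
shift [ 0.0344 -0.337   0.0515] turn [-0.0025 -0.001   0.2211] rows 4.108028886445092 0.8846041652074773
```

```bash
python3 -m crank '[[[0.034,-0.337,0],[0,0,0.22]],[[0.034,-0.337,0],[0,0,0.22]],[[0.034,-0.337,0],[0,0,0.22]],[[0.034,-0.337,0.02],[0,0,0.22]],[[0.034,-0.337,0.05],[0,0,0.22]],[[0.034,-0.337,0.05],[0,0,0.22]],[[0.034,-0.337,0.05],[0,0,0.22]],[[0.034,-0.337,0.05],[0,0,0.22]],[[0.034,-0.337,0.05],[0,0,0.22]]]'
python3 -c "
from h import *
st();go(500.6,-25.7,20,178.7)"
```

```text
clock: 5.93
eef_pos: [0.5007, -0.0237, 0.0407]
tool_rot: [0.009, 1.0, -0.001, -0.001]
contact_force: [0.2, 1.4, 0.2]
grip_width: 0.0002
grip_force: 0.0
5.93 [500.7 -23.7  40.7] [0.17 1.42 0.2 ] [-0.    0.63 -0.09  2.24  0.2   0.28  1.28] w 0.0002 0.0
shift [-0.     -0.0039  0.0413] turn [-0.0025 -0.0037  0.0077] rows 0.4978022609736883 0.0358072638036592
```

```bash
python3 -m crank '[[[0,-0.003,0.02],[0,0,0]],[[0,-0.003,0.04],[0,0,0]],[[0,-0.003,0.04],[0,0,0]],[[0,-0.003,0.042],[0,0,0]],[[0,-0.003,0.044],[0,0,0]],[[0,-0.003,0.046],[0,0,0]],[[0,-0.003,0.048],[0,0,0]],[[0,-0.003,0.05],[0,0,0]],[[0,-0.003,0.052],[0,0,0]],[[0,-0.003,0.052],[0,0,0]]]'
python3 -c "
from h import *
st()"
```

```text
clock: 6.77
eef_pos: [0.5002, -0.0273, 0.0144]
tool_rot: [0.011, 1.0, -0.001, -0.001]
contact_force: [0.1, -0.1, 0.4]
grip_width: 0.0002
grip_force: 0.1
6.77 [500.2 -27.3  14.4] [ 0.1  -0.09  0.39] [-0.01  0.68 -0.07  2.25  0.21  0.22  1.27] w 0.0002 0.12779786088685796
```

```bash
python3 -m crank '[[[0,0,0.002],[0,0,0]],[[0,0,0.004],[0,0,0]],[[0,0,0.005],[0,0,0]],[[0,0,0.006],[0,0,0]],[[0,0,0.007],[0,0,0]],[[0,0,0.008],[0,0,0]],[[0,0,0.008],[0,0,0]]]'
python3 -m crank '[[[0,0,0.001],[0,0,0]],[[0,0,0.002],[0,0,0]],[[0,0,0.002],[0,0,0]],[[0,0,0.002],[0,0,0]]]'
```

```text
clock: 7.35
eef_pos: [0.5003, -0.0273, 0.0122]
tool_rot: [0.011, 1.0, -0.001, -0.0]
contact_force: [-5.2, -0.4, 30.6]
grip_width: 0.0001
grip_force: 15.8
clock: 7.68
eef_pos: [0.5004, -0.0273, 0.012]
tool_rot: [0.011, 1.0, -0.001, 0.0]
contact_force: [-6.6, 1.3, 44.1]
grip_width: 0.0006
grip_force: 22.6
```

C sank about 4 mm under almost no force, then stopped, so it's the bad one. I'll lift off, open the gripper and look again from clear of it.

```bash
python3 -m crank '[[[0,0,-0.01],[0,0,0]],[[0,0,-0.03],[0,0,0]],[[0,0,-0.1],[0,0,0]],[[0,0,-0.18],[0,0,0]],[[0,0,-0.2],[0,0,0]],[[0.2,0,-0.2],[0,0,0]],[[0.2,0,-0.2],[0,0,0]],[[0.2,0,-0.2],[0,0,0]],[[0.2,0,-0.2],[0,0,0]],[[0.2,0,-0.2],[0,0,0]]]' -1
python3 - <<'E'
from h import *
p,d=ctrl.snapshot("top");cv2.imwrite("pics/top1.png",p[:,:,::-1])
for b in boards(p,d):print(b)
st()
E
```

```text
clock: 8.52
eef_pos: [0.4003, -0.0249, 0.11]
tool_rot: [0.011, 1.0, -0.001, -0.001]
contact_force: [1.1, 0.7, -0.3]
grip_width: 0.0622
grip_force: 0.0
([274, 208, 40, 67, 2305], array([548.8, 149.3]), array([ 62.9, 118.6], dtype=float32), np.float32(5.0), np.float64(14.7))
([375, 210, 36, 66, 1835], array([547.8, -26.8]), array([ 61.9, 118.7], dtype=float32), np.float32(178.7), np.float64(14.9))
([159, 255, 48, 74, 2434], array([457.2, 341.8]), array([ 62.8, 118.4], dtype=float32), np.float32(16.1), np.float64(14.7))
8.57 [401.6 -24.8 109.9] [1.41 0.15 0.24] [ 0.02  0.43 -0.13  2.41  0.19  0.31  1.27] w 0.0664 0.0
```

View pics/top1.png

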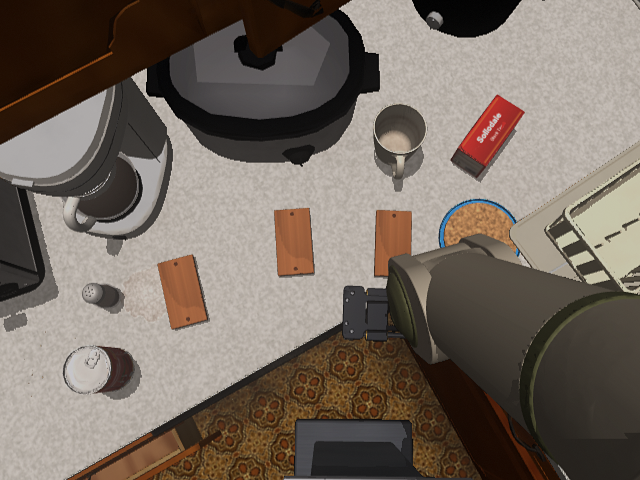

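Board C still lies at about pixel (393,243), unmoved, and the arm is clear of it. I'll move over its centre.

```bash
python3 -c "
from h import *
go(547.7,-26.8,60,178.7)"
```

```text
shift [-0.2922  0.0025  0.0997] turn [-0.0036 -0.0011  0.002 ] rows 3.7020928727633904 0.01692610025957287
```

```bash
python3 -m crank '[[[-0.292,0.002,0],[0,0,0]],[[-0.292,0.002,0],[0,0,0]],[[-0.292,0.002,0],[0,0,0]],[[-0.292,0.002,0],[0,0,0]],[[-0.292,0.002,0.05],[0,0,0]],[[-0.292,0.002,0.1],[0,0,0]],[[-0.292,0.002,0.1],[0,0,0]],[[-0.292,0.002,0.1],[0,0,0]],[[-0.292,0.002,0.1],[0,0,0]],[[-0.292,0.002,0.1],[0,0,0]]]'
python3 -c "
from h import *
st();go(547.7,-26.8,4,178.7)"
```

```text
clock: 9.4
eef_pos: [0.5473, -0.0272, 0.0605]
tool_rot: [0.011, 1.0, -0.001, -0.0]
contact_force: [0.5, -0.0, 0.0]
grip_width: 0.0932
grip_force: 0.0
9.4 [547.3 -27.2  60.5] [ 0.47 -0.03  0.04] [ 0.03  0.62 -0.13  2.12  0.19  0.4   1.3 ] w 0.0932 0.0
shift [-0.0009  0.0009  0.1131] turn [-0.0038 -0.0008  0.0017] rows 1.3557790260758549 0.017025128918106945
```

```bash
python3 -m crank '[[[0,0.001,0.04],[0,0,0]],[[0,0.001,0.08],[0,0,0]],[[0,0.001,0.1],[0,0,0]],[[0,0.001,0.111],[0,0,0]],[[0,0.001,0.111],[0,0,0]],[[0,0.001,0.111],[0,0,0]],[[0,0.001,0.111],[0,0,0]]]'
python3 -c "
from h import *
st()"
```

```text
clock: 9.98
eef_pos: [0.5468, -0.0268, 0.0047]
tool_rot: [0.011, 1.0, -0.001, -0.0]
contact_force: [-0.2, 0.0, -0.2]
grip_width: 0.0929
grip_force: 0.0
9.98 [546.8 -26.8   4.7] [-0.23  0.04 -0.16] [ 0.    0.72 -0.09  2.15  0.22  0.28  1.28] w 0.0929 0.0
```

```bash
python3 -m crank '[[[0,0,0],[0,0,0]],[[0,0,0],[0,0,0]],[[0,0,0],[0,0,0]],[[0,0,0],[0,0,0]],[[0,0,0],[0,0,0]],[[0,0,0],[0,0,0]],[[0,0,0],[0,0,0]],[[0,0,0],[0,0,0]],[[0,0,0],[0,0,0]],[[0,0,0],[0,0,0]]]' 1 30
python3 -m crank '[[[0,0,-0.01],[0,0,0]],[[0,0,-0.02],[0,0,0]],[[0,0,-0.04],[0,0,0]],[[0,0,-0.06],[0,0,0]],[[0,0,-0.08],[0,0,0]],[[0,0,-0.1],[0,0,0]],[[0,0,-0.1],[0,0,0]],[[0,0,-0.1],[0,0,0]],[[0,0,-0.1],[0,0,0]]]'
python3 - <<'E'
from h import *
p,d=ctrl.snapshot("scene");cv2.imwrite("pics/s1.png",p[150:400,220:520,::-1].repeat(2,0).repeat(2,1))
st();go(559.8,-184,65,178.7)
E
```

```text
clock: 10.82
eef_pos: [0.5464, -0.0268, 0.004]
tool_rot: [0.011, 1.0, -0.001, -0.001]
contact_force: [-0.7, -0.7, 6.3]
grip_width: 0.0638
grip_force: 30.0
clock: 11.57
eef_pos: [0.5464, -0.0267, 0.054]
tool_rot: [0.011, 1.0, -0.001, -0.001]
contact_force: [0.8, 0.3, -1.6]
grip_width: 0.0636
grip_force: 30.0
11.62 [546.2 -26.7  53.7] [-0.7   0.66 -1.95] [ 0.03  0.64 -0.12  2.13  0.2   0.39  1.3 ] w 0.0638 29.972334802150726
shift [-0.034  -0.3139 -0.0221] turn [-0.0041 -0.0048  0.0017] rows 3.7948158322929366 0.026189856778316263
```

View pics/s1.png

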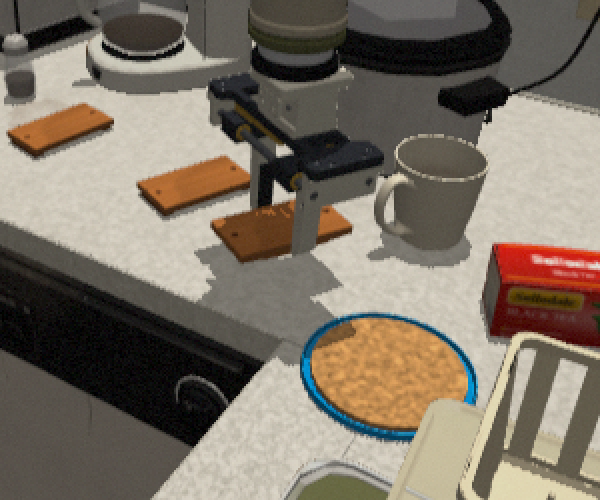

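The board is held level, with the lid free at crop pixel (390,375). The tray and rack sit close beside the lid, so I'll check clearance there before choosing a set-down yaw.

Run:
```python
from h import *
W=cloud("top",np.load("top_d.npy")).reshape(-1,3);L=np.array([.5598,-.184])
r=W[:,:2]-L;rho=np.hypot(*r.T);az=np.degrees(np.arctan2(r[:,1],r[:,0]))%360
for a in range(0,360,15):
    k=(abs((az-a+180)%360-180)<7.5)&(W[:,2]>-.03)
    print(a,[(int(1000*l),round(float(np.percentile(W[k&(rho>l)&(rho<l+.015),2],97))*1000)) if (k&(rho>l)&(rho<l+.015)).any() else None for l in(.03,.045,.06,.075,.09,.105,.12,.14,.16)])
```

```text
0 [(30, 11), (45, 11), (60, 9), (75, 2), (90, 2), (105, 63), (120, 65), (140, 67), (160, 66)]
15 [(30, 11), (45, 11), (60, 12), (75, 2), (90, 2), (105, 2), (120, 61), (140, 65), (160, 66)]
30 [(30, 11), (45, 11), (60, 9), (75, 2), (90, 2), (105, 2), (120, 2), (140, 3), (160, 2)]
45 [(30, 10), (45, 11), (60, 11), (75, 2), (90, 2), (105, 2), (120, 2), (140, 2), (160, 2)]
60 [(30, 12), (45, 10), (60, 10), (75, 2), (90, 2), (105, 2), (120, 2), (140, 2), (160, 2)]
75 [(30, 11), (45, 11), (60, 10), (75, 1), (90, 2), (105, 3), (120, 18), (140, 18), (160, 18)]
90 [(30, 11), (45, 10), (60, 10), (75, 3), (90, 2), (105, 2), (120, 18), (140, 18), (160, 18)]
105 [(30, 12), (45, 12), (60, 10), (75, 1), (90, 2), (105, 2), (120, 17), (140, 18), (160, 18)]
120 [(30, 10), (45, 11), (60, 10), (75, 2), (90, 3), (105, 2), (120, 2), (140, 17), (160, 16)]
135 [(30, 10), (45, 11), (60, 10), (75, 2), (90, 2), None, None, None, None]
150 [(30, 11), (45, 10), (60, 11), (75, 2), (90, 2), (105, 2), None, None, None]
165 [(30, 11), (45, 10), (60, 10), (75, 2), (90, 2), (105, 2), (120, 2), (140, 0), None]
180 [(30
[... 456 characters left out ...]
), (160, 123)]
255 [(30, 10), (45, 11), (60, 15), (75, 15), (90, 12), (105, 13), (120, 124), (140, 124), (160, 124)]
270 [(30, 11), (45, 16), (60, 15), (75, 11), (90, 14), (105, 124), (120, 123), (140, 19), (160, 18)]
285 [(30, 11), (45, 13), (60, 15), (75, 16), (90, 15), (105, 125), (120, 124), (140, 124), (160, 125)]
300 [(30, 11), (45, 11), (60, 11), (75, 13), (90, 15), (105, 16), (120, 14), (140, 15), (160, 15)]
315 [(30, 10), (45, 11), (60, 11), (75, 2), (90, 2), (105, 2), (120, 2), (140, 2), (160, 2)]
330 [(30, 11), (45, 10), (60, 10), (75, 4), (90, 2), (105, 2), (120, 2), (140, 2), (160, 2)]
345 [(30, 10), (45, 11), (60, 10), (75, 3), (90, 2), (105, 2), (120, 2), (140, 63), (160, 65)]
```

Run:
```python
from h import *
p=np.load("top_p.npy");d=np.load("top_d.npy");d=cv2.medianBlur(d,5);W=cloud("top",d)
sat=cv2.cvtColor(p,cv2.COLOR_RGB2HSV)[...,1]
L=np.array([.5598,-.184])
near=(np.hypot(*(W[...,:2]-L).transpose(2,0,1))<.2)&(W[...,1]<-.19)
T=cv2.morphologyEx(((sat<75)&(W[...,2]>.0085)&near).astype(np.uint8),cv2.MORPH_OPEN,np.ones((3,3)))>0
box=lambda hx,hy,ox=0,oy=0:(hx,hy,ox,oy)
def clr(P,a,b):
    c,s=np.cos(a),np.sin(a);q=(P[:,:2]-L)*1000;x=q@[c,s]-b[2];y=q@[-s,c]-b[3]
    dx=abs(x)-b[0];dy=abs(y)-b[1];return np.min(np.where((dx>0)&(dy>0),np.hypot(dx,dy),np.maximum(dx,dy)))
P=W[T];H=W[near&(W[...,2]>.08)];print(len(P),len(H))
for a in range(-50,51,5):
    r=np.radians(a);print(a,"board %.0f fingers(grip+6mm) %.0f body-rack %.0f"%(clr(P,r,box(60,32)),clr(P,r,box(9,56)),clr(H,r,box(37.5,94))))
```

```text
7104 1150
-50 board -9 fingers(grip+6mm) 29 body-rack 44
-45 board -6 fingers(grip+6mm) 25 body-rack 36
-40 board -2 fingers(grip+6mm) 20 body-rack 29
-35 board 2 fingers(grip+6mm) 16 body-rack 23
-30 board 6 fingers(grip+6mm) 12 body-rack 16
-25 board 9 fingers(grip+6mm) 8 body-rack 11
-20 board 12 fingers(grip+6mm) 5 body-rack 6
-15 board 15 fingers(grip+6mm) 2 body-rack 4
-10 board 17 fingers(grip+6mm) -1 body-rack 6
-5 board 19 fingers(grip+6mm) -3 body-rack 8
0 board 20 fingers(grip+6mm) -4 body-rack 10
5 board 20 fingers(grip+6mm) -4 body-rack 11
10 board 20 fingers(grip+6mm) -4 body-rack 11
15 board 19 fingers(grip+6mm) -3 body-rack 10
20 board 18 fingers(grip+6mm) -2 body-rack 8
25 board 17 fingers(grip+6mm) 0 body-rack 5
30 board 15 fingers(grip+6mm) 3 body-rack 4
35 board 11 fingers(grip+6mm) 7 body-rack 7
40 board 6 fingers(grip+6mm) 12 body-rack 13
45 board 2 fingers(grip+6mm) 17 body-rack 21
50 board -2 fingers(grip+6mm) 21 body-rack 29
```

Setting down at yaw −27° leaves 8 mm or more on every side.

```bash
python3 -c "
from h import *
go(558.7,-183.4,65,153)"
python3 -m crank '[[[-0.008,-0.08,-0.02],[0,0,0.2]],[[-0.017,-0.16,-0.022],[0,0,0.4]],[[-0.025,-0.24,-0.022],[0,0,0.6]],[[-0.032,-0.3,-0.022],[0,0,0.8]],[[-0.032,-0.312,-0.022],[0,0,0.9]],[[-0.032,-0.312,-0.022],[0,0,0.9]],[[-0.032,-0.312,-0.022],[0,0,0.9]],[[-0.032,-0.312,-0.022],[0,0,0.9]],[[-0.032,-0.312,-0.022],[0,0,0.9]],[[-0.032,-0.312,-0.022],[0,0,0.9]]]'
python3 - <<'E'
from h import *
st();go(558.7,-183.4,20,153)
E
```

```text
shift [-0.0318 -0.3127 -0.0221] turn [-0.0051 -0.0039  0.8988] rows 3.7783353405473896 3.5962909471840527
clock: 12.45
eef_pos: [0.5592, -0.1813, 0.0651]
tool_rot: [0.232, 0.973, -0.001, -0.001]
contact_force: [0.0, -0.5, -0.9]
grip_width: 0.0638
grip_force: 30.0
12.45 [ 559.2 -181.3   65.1] [ 0.03 -0.47 -0.87] [ 0.25  0.65 -0.05  2.03  0.08  0.47  1.24] w 0.0638 29.972280263900757
shift [-0.0012 -0.004   0.0901] turn [-0.0044 -0.0031  0.0054] rows 1.0821082430224152 0.03057132232220504
```

```bash
python3 -m crank '[[[-0.001,-0.004,0.03],[-0.004,-0.003,0.005]],[[-0.001,-0.004,0.06],[-0.004,-0.003,0.005]],[[-0.001,-0.004,0.08],[-0.004,-0.003,0.005]],[[-0.001,-0.004,0.092],[-0.004,-0.003,0.005]],[[-0.001,-0.004,0.096],[-0.004,-0.003,0.005]],[[-0.001,-0.004,0.096],[-0.004,-0.003,0.005]],[[-0.001,-0.004,0.096],[-0.004,-0.003,0.005]],[[-0.001,-0.004,0.096],[-0.004,-0.003,0.005]]]'
python3 - <<'E'
from h import *
p,d=ctrl.snapshot("scene");cv2.imwrite("pics/s2.png",p[220:440,300:560,::-1].repeat(2,0).repeat(2,1))
st()
E
```

```text
clock: 13.12
eef_pos: [0.5588, -0.1851, 0.0177]
tool_rot: [0.235, 0.972, -0.0, 0.001]
contact_force: [0.1, 0.3, -1.4]
grip_width: 0.0634
grip_force: 30.0
13.17 [ 558.8 -185.1   17.8] [ 0.07 -0.46 -0.92] [ 0.25  0.72 -0.04  2.05  0.08  0.37  1.24] w 0.0637 29.972339272499084
```

View pics/s2.png

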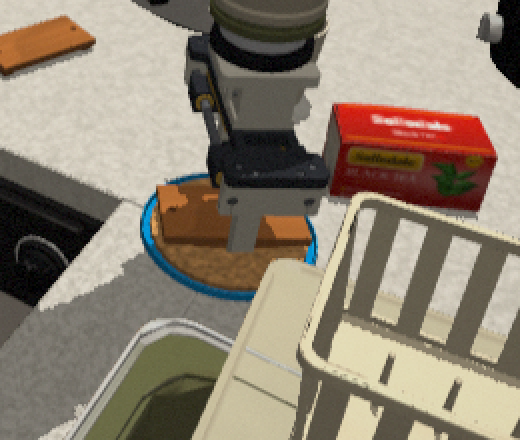

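The board hangs level over the lid (crop about 235,220), clear of the tray and rack. I'll lower it slowly onto contact.

```bash
python3 -m crank '[[[0,0.001,0.002],[0,0,0]],[[0,0.001,0.004],[0,0,0]],[[0,0.001,0.006],[0,0,0]],[[0,0.001,0.007],[0,0,0]],[[0,0.001,0.008],[0,0,0]],[[0,0.001,0.008],[0,0,0]],[[0,0.001,0.008],[0,0,0]]]'
```

```text
clock: 13.75
eef_pos: [0.5587, -0.1846, 0.0131]
tool_rot: [0.235, 0.972, -0.0, 0.0]
contact_force: [0.4, -0.2, -1.5]
grip_width: 0.0637
grip_force: 30.0
```

```bash
python3 -m crank '[[[0,0,0.0005],[0,0,0]],[[0,0,0.001],[0,0,0]],[[0,0,0.001],[0,0,0]]]'
```

```text
clock: 14.0
eef_pos: [0.5587, -0.1847, 0.013]
tool_rot: [0.235, 0.972, -0.0, 0.0]
contact_force: [-1.0, 0.7, 4.3]
grip_width: 0.0641
grip_force: 30.0
```

In contact at about 6 N. I'll open slightly to 74 mm, then lift straight up.

```bash
python3 -m crank '[[[0,0,0],[0,0,0]],[[0,0,0],[0,0,0]],[[0,0,0],[0,0,0]],[[0,0,0],[0,0,0]],[[0,0,0],[0,0,0]],[[0,0,0],[0,0,0]]]' -0.59
python3 -m crank '[[[0,0,-0.01],[0,0,0]],[[0,0,-0.02],[0,0,0]],[[0,0,-0.04],[0,0,0]],[[0,0,-0.08],[0,0,0]],[[0,0,-0.15],[0,0,0]],[[0,0,-0.23],[0,0,0]],[[0,0,-0.3],[0,0,0]],[[0,0,-0.3],[0,0,0]],[[0,0,-0.3],[0,0,0]]]'
python3 -c "
from h import *
go(480,120,220,153)"
```

```text
clock: 14.5
eef_pos: [0.5587, -0.1846, 0.0126]
tool_rot: [0.235, 0.972, -0.0, 0.0]
contact_force: [-0.2, -0.3, 0.1]
grip_width: 0.0741
grip_force: 0.0
clock: 15.25
eef_pos: [0.5599, -0.1849, 0.1658]
tool_rot: [0.235, 0.972, -0.0, 0.003]
contact_force: [-0.5, -0.1, 0.4]
grip_width: 0.074
grip_force: 0.0
shift [ 0.4201  0.4695 -0.1105] turn [ 0.0009  0.0116 -0.0067] rows 7.669697101568638 0.053664024945471296
```

```bash
python3 -m crank '[[[0.42,0.47,-0.11],[0,0,0]],[[0.42,0.47,-0.11],[0,0,0]],[[0.42,0.47,-0.11],[0,0,0]],[[0.42,0.47,-0.11],[0,0,0]],[[0.42,0.47,-0.11],[0,0,0]],[[0.42,0.47,-0.11],[0,0,0]],[[0.42,0.47,-0.11],[0,0,0]],[[0.42,0.47,-0.11],[0,0,0]],[[0.42,0.47,-0.11],[0,0,0]],[[0.42,0.47,-0.11],[0,0,0]],[[0.42,0.47,-0.11],[0,0,0]],[[0.42,0.47,-0.11],[0,0,0]]]'
python3 - <<'E'
from h import *
p,d=ctrl.snapshot("top");cv2.imwrite("pics/top2.png",p[:,:,::-1])
for b in boards(p,d):print(b)
W=cloud("top",d);print("board z",[np.round(W[v-1:v+2,u-1:u+2,2].mean()*1000,1) for u,v in((480,238),(465,215),(492,262))])
E
```

```text
clock: 16.25
eef_pos: [0.4791, 0.119, 0.2168]
tool_rot: [0.236, 0.972, -0.001, -0.0]
contact_force: [0.4, -0.5, 0.6]
grip_width: 0.0737
grip_force: 0.0
([458, 201, 54, 72, 2154], array([ 562. , -187.9]), array([ 63.7, 118.9], dtype=float32), np.float32(152.2), np.float64(23.8))
([158, 255, 48, 74, 2425], array([457.3, 341.9]), array([ 62.7, 118.5], dtype=float32), np.float32(16.1), np.float64(14.7))
board z [np.float64(24.8), np.float64(7.4), np.float64(7.6)]
```

View pics/top2.png

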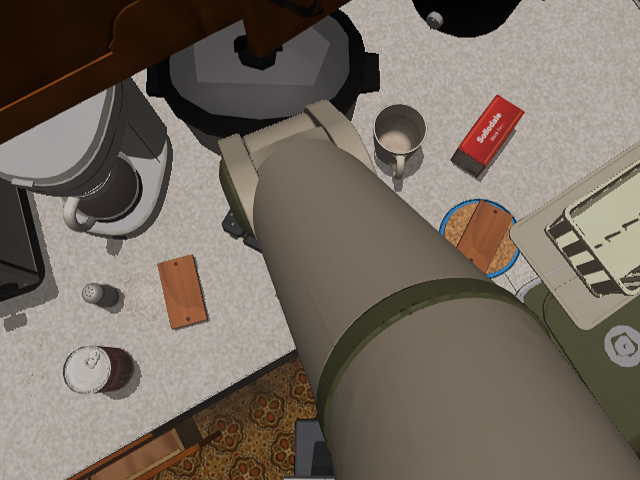

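The bad board sits on the lid at about pixel (484,238). It is within about 3 mm of the centre and its top is at about 25 mm, as it should be. Board A is unmoved at (182,292); B is behind the arm in this view, and was unmoved when last seen after its press.

```bash
python3 -c "
from cell import ctrl
print(ctrl.finish_job())"
```

```text
the job is handed in; nothing more can be done
None
```

The rocking board (the one nearest the lid, found third after two stiff ones) now lies flat on the lid, about 3 mm off centre; the two sound boards were pressed but never lifted, and the job was handed in at about 16 s.

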